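Dial the pencil sharpener to its biggest hole

ROBOT

A 6-joint arm with a two-finger parallel gripper is mounted at the origin on the work surface. World frame = base frame: x ahead of the robot, y to its left, z up, the work surface at z = 0. Lengths are in m, angles in rad, forces in N, time in s.
With the tool pointing down it reaches from about 0.35 to 0.775 m from the base axis. Payload 5.5 kg.
Tool frame: the origin (TCP) lies between the finger pads; the fingertips stand 19 mm ahead of it and the grasp point (between the pads) is the TCP; z points along the fingers, y is the direction in which the jaws open and shut (so a half turn about z gives the same grasp; the last joint's range is limited). The gripper opens to 85 mm and grips with 20 to 120 N. Pads are 22 mm wide; open, the fingers measure 114 mm over their backs; the gripper's body (76 mm by 85 mm) begins 54 mm behind the grasp point. The pads swing forward as they close: fully open they stand 13 mm farther back than shut.
Start: joints at [-1.286, 0.313, 0.046, 1.304, 0, 1.431], TCP at [0.237, -0.524, 0.25] pointing down, gripper open.
Joint ranges: [-2.76, 2.76], [-0.86, 1.69], [-1.03, 1.26], [-2.2, 2.34], [-1.47, 1.5], [-3.14, 3.14]. Speed limits (rad/s): [2.57, 2.57, 3.14, 3.14, 3.14, 3.14].

INTERFACE

Orientations are given as a unit quaternion [w, x, y, z].
In Python, from workcell import get_state, cams, workorder gives the robot as it stands.
- The arm moves only by the tool play_rows, never from a script. Its argument "series" is text: rows parted by semicolons, each of 7 numbers parted by spaces: the opening in per cent of the stroke, from 0 (shut) to 100 (fully open), then the shift along the tool's x, y, z in cm, then the turn, a rotation vector about the tool's x, y, z in degrees. A call has 1 to 12 rows; each row shifts and turns the commanded pose from where the row before left it, along the tool's axes as they then stand; what a row does not reach is not made up. A row lasts 1/8 s, in which the tool goes at most 62.5 mm and 10.7 degrees, less where a joint would pass 70% of its speed; a pose out of reach is approached as far as the arm can. A call with a gripper value outside its range is refused whole. The fingers move at their own pace and stop on an object; "newtons" is the grip in N (left out, the last holds). Time passes only in rows, so rows that do not move let the fingers close. It gives the time, the measured TCP pose, the force and the opening at its end, in the units of the state.
- get_state(): the state, without advancing time (a new reading comes with each control period).
- cams.read_camera(name): name is "side" or "top"; returns the picture (384x512x3 uint8, red, green, blue); there is no depth.
- cams.get_calibration(name): a dict with "fx", "fy", "cx", "cy" (pixels), "rvec" (rotation vector, rad) and "tvec" (3), from world to camera coordinates, as OpenCV has them. Camera axes: x right, y down, z forward; pixel columns grow to the right and rows downward; lengths in m; the calibration is good to about 2 mm. A picture is of the moment at which its call begins. get_calibration takes no time and is no camera call.
- workorder.hand_in(): hands the job in, once; it reports no verdict.
The state is a dict: "clock": time; "joint_pos": joint angles; "qvel": joint speeds; "tau": joint torques, N m; "tcp_pos": TCP position; "orientation": TCP orientation; "wrist_force": force on the tool from outside, world axes, zero at the start; "ft_torque": the same for the moment, N m; "finger_gap": finger opening in m.
Only numpy, scipy, OpenCV 4.12 (cv2) and the standard library are available. Lean on these libraries where they do the work, as an engineer would, in place of code of your own. Each camera call takes 0.05 s, during which the arm holds its last target.

TASK

The thick pencil on the bench is next to be sharpened: flick the pencil-size dial on top of the sharpener round by its front edge with a fingertip, click by click either way, until its biggest hole sits in its click at the arrow at the back of the dial. Leave the sharpener standing where it is, and do not disturb the other things on the bench.

Things in the scene. Friction and masses are not known exactly. Their poses are not given: they have to be found in the camera images.
- sharpener: free-standing electric pencil sharpener, dark case on rubber feet, about 1.8 kg, loose (a sideways push of 4 N or more at the dial may shift it). Origin: on the bench, straight below the dial's axis; x from the front of the case to its back, y to the left looking along x, z up. Case x -20 to +80, y -50 to +50, z 0 to 97 mm; a raised surround, to z 110 mm, stands |y| 40 to 49 mm beside the dial and from x +41 mm behind it.
- dial (a joint): turn of the light grey pencil-size dial about its upright axis, rad, growing anticlockwise seen from above; 0 or any whole turn (6.283): biggest hole at the arrow. Six clicks a turn, 1.047 rad each; turns both ways without stops and rests only in a click. Leaving a click takes about 1 N on a tab; past half way it snaps on into the next click, before half way it springs back.
- dial_front (a point): fixed point of the sharpener at the front of the dial, on the circle of the tab tips: 37 mm before the axis (x -37, y 0 in the sharpener's frame), 105 mm above the bench, mid-height of the dial (level, z 100 to 110 mm). Here the dial overhangs the case front (x -20 mm) by 17 mm. Pushing a tab here towards the sharpener's +y turns the dial clockwise seen from above.
- big_hole (a point): centre of the biggest hole in the dial's top face, 15 mm from the axis, turning with it. The dial is a disc of 23.5 mm radius with six thumb tabs, 10 mm wide, round-ended, tips 37 mm from the axis. Between the tabs lie six holes, 12.5, 6, 7, 8, 9 and 10.5 mm wide in anticlockwise order. In a click, two tabs stand 30 degrees either side of the front (tab centres at y +-16 mm) and a hole is at the arrow.
- feed_mark (a point): fixed point where a hole's centre stands when at the arrow: 15 mm behind the dial's axis, 110 mm above the bench; a light line and arrow on the case point at it from behind. One click: put the fingertip outside a front tab, its inner face 25 to 29 mm before the axis, and push the tab straight along y across the front until the tip's leading side is 10 to 15 mm past the middle; then draw back.
- jumbo_pencil: thick yellow pencil lying on the bench, 11.5 mm thick, 152 mm long, beside the sharpener; origin under the middle of its shaft, x along it. Leave it alone.
- black_sleeve: black square plastic tube lying on the bench, 130 x 30 x 27 mm; origin at the centre of its underside, x along it. Leave it alone.
- dowel: short wooden dowel standing on end, 28 mm diameter, 85 mm high; origin at the centre of its underside. Leave it alone.
- carton: small dark blue carton with a pale band standing behind the sharpener, 60 x 100 x 75 mm high; origin at the centre of its underside. Leave it alone.

How it is judged:
By the outcome, as a careful person would: the job done as asked, in the order asked, and still so for the second after the job is handed in, with the robot touching nothing.
It also fails if it takes over 42 s, if anything falls off the work surface, if the arm or the gripper's body presses on something with over 40 N, if the wrist force passes 120 N, or if a joint passes its speed limit or range.

## Working session

There is one attempt and no reset: what is moved stays moved. The work goes in short steps, Python scripts to look and compute and a tool call to move; the robot and the scene stay as the last step left them, time stands still between calls to the robot, and variables do not carry over. Pictures are saved under pics/ and viewed, and the job is handed in when it is done.

Besides the shell and the picture viewer there is one more tool, called after ">>>" as name(argument=value, ...) on one line, values as JSON. play_rows: Moves the arm, as the interface text tells. Its arguments: {"type":"object","properties":{"series":{"type":"string"},"newtons":{"type":"number"}},"required":["series"]}

```bash
mkdir -p pics; ls
python3 - <<'E'
from workcell import get_state, cams, workorder
import cv2
for n in("top","side"):
    im=cams.read_camera(n); cv2.imwrite(f"pics/{n}0.png",im[:,:,::-1]); print(cams.get_calibration(n))
print(get_state())
E
```

```text
pics
{'fx': 467.0193058934517, 'fy': 467.0193058934517, 'cx': 257.38496491589876, 'cy': 193.82661477542413, 'rvec': array([ 2.16513773, -2.17921513,  0.11467881]), 'tvec': array([0.04837024, 0.60935888, 0.98340273])}
{'fx': 401.38939039580765, 'fy': 401.38939039580765, 'cx': 259.0136383688098, 'cy': 194.96999544491192, 'rvec': array([ 0.09833817, -2.77891973,  1.4214997 ]), 'tvec': array([0.60854613, 0.09803479, 1.03246657])}
{'clock': 0.1, 'joint_pos': array([-1.28560153e+00,  3.13938065e-01,  4.50755432e-02,  1.30361804e+00,
        1.13502000e-05,  1.43121340e+00]), 'qvel': array([ 2.03044183e-05, -1.66345449e-03,  2.46994064e-03, -4.70497878e-04,
       -6.13668606e-04, -8.39164203e-04]), 'tau': array([ 1.99560323e-03, -4.81725597e+01,  2.99243456e+01,  1.27841695e-02,
       -1.36445296e-04, -6.56461040e-06]), 'tcp_pos': array([ 0.23684633, -0.52347296,  0.2494838 ]), 'orientation': array([-8.40300848e-04,  9.77529797e-01,  2.10795604e-01, -5.55970397e-05]), 'wrist_force': array([-0.16114893,  0.66731094, -1.1492944 ]), 'ft_torque': array([-0.00712322,  0.04763305, -0.00749979]), 'finger_gap': 0.08549182422188185}
```

View pics/top0.png

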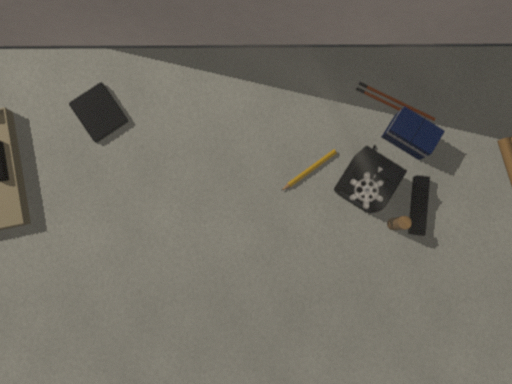

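View pics/side0.png

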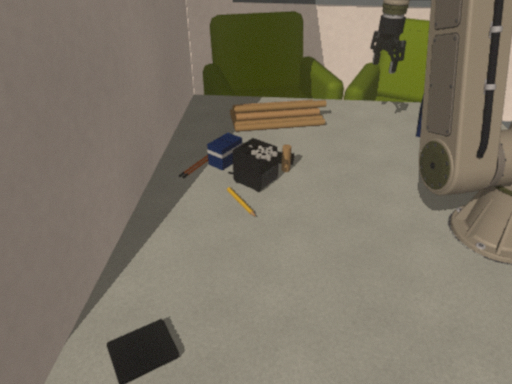

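Run:
```python
import cv2
im=cv2.imread("pics/top0.png")
c=im[135:225,325:445]; c=cv2.resize(c,None,fx=6.5,fy=6.5,interpolation=cv2.INTER_CUBIC); cv2.imwrite("pics/top0z.png",c)
c=im[165:212,342:394]; c=cv2.resize(c,None,fx=12,fy=12,interpolation=cv2.INTER_CUBIC); cv2.imwrite("pics/top0zz.png",c)
im=cv2.imread("pics/side0.png")
c=im[125:200,220:310]; c=cv2.resize(c,None,fx=8,fy=8,interpolation=cv2.INTER_CUBIC); cv2.imwrite("pics/side0z.png",c)
```

```text
(no output)
```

View pics/top0z.png

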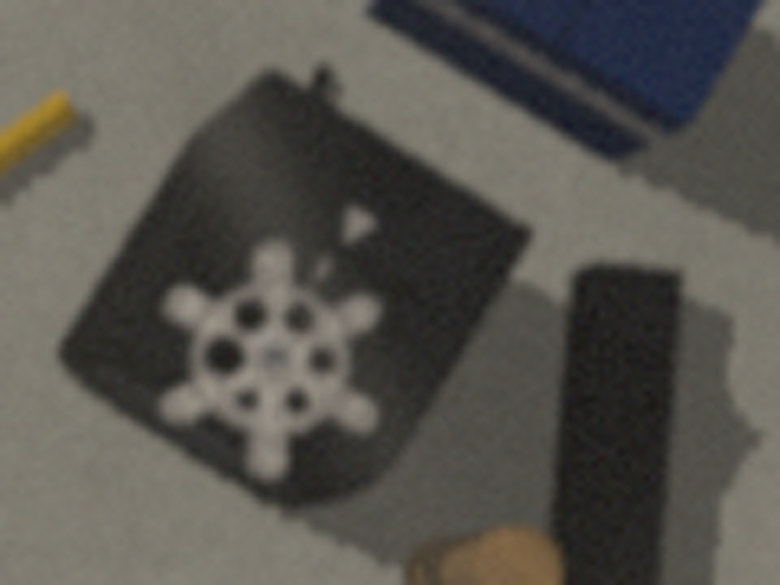

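View pics/top0zz.png

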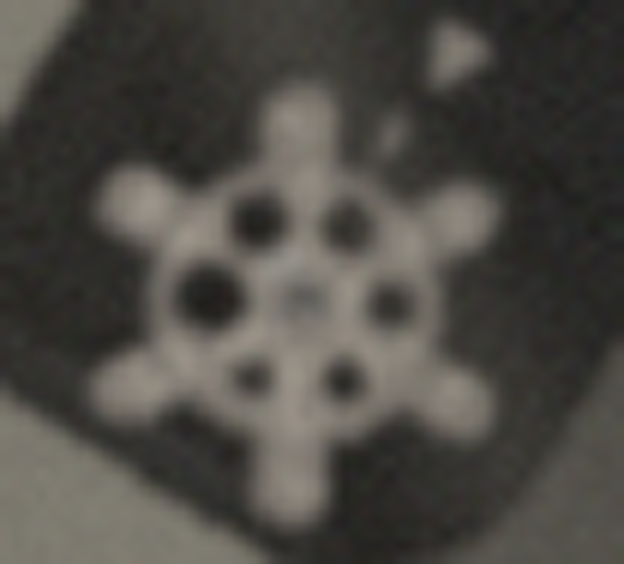

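View pics/side0z.png

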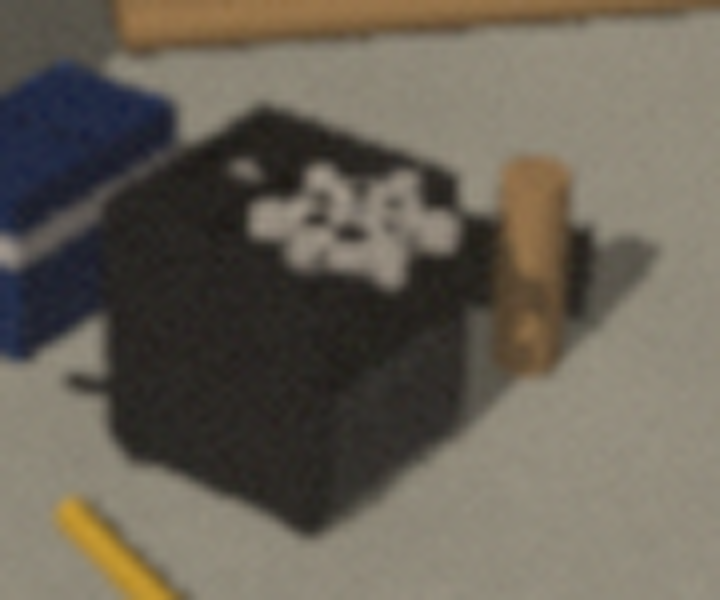

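```bash
cat > h.py <<'E'
import numpy as np, cv2
from workcell import get_state, cams, workorder
def cal(n):
    c=cams.get_calibration(n); K=np.array([[c['fx'],0,c['cx']],[0,c['fy'],c['cy']],[0,0,1]]); R=cv2.Rodrigues(c['rvec'])[0]; return K,R,np.array(c['tvec']),c['rvec']
def back(n,uv,z):
    K,R,t,_=cal(n); uv=np.atleast_2d(uv); d=(np.linalg.inv(K)@np.c_[uv,np.ones(len(uv))].T).T@R; C=-R.T@t
    return C+d*((z-C[2])/d[:,2])[:,None]
def proj(n,P):
    K,R,t,rv=cal(n); return cv2.projectPoints(np.atleast_2d(P).astype(float),rv,t,K,None)[0][:,0]
def dialmask(im,box):
    x0,x1,y0,y1=box; c=im[y0:y1,x0:x1].astype(float); m=np.zeros(im.shape[:2],np.uint8)
    g=(c.max(2)>95)&(c.max(2)-c.min(2)<40); m[y0:y1,x0:x1]=g; return m
def rect(im,n,cx,cy,z=.110,s=.00025,N=480):
    """plane-z rectified view centred at cx,cy; up = +x, left=+y"""
    o=N/2*s
    W=np.array([[cx+o,cy+o,z],[cx+o,cy-o,z],[cx-o,cy-o,z],[cx-o,cy+o,z]])
    H=cv2.getPerspectiveTransform(proj(n,W).astype(np.float32),np.float32([[0,0],[N,0],[N,N],[0,N]]))
    return cv2.warpPerspective(im,H,(N,N),flags=cv2.INTER_CUBIC)
E
python3 - <<'E'
from h import *
top=cv2.imread("pics/top0.png"); side=cv2.imread("pics/side0.png")
p=back("top",[[366.5,189.3]],.11)[0]; print(p)
print("arrow",back("top",[[342+460/12-.5,165+50/12-.5]],.11))
print("tip side px for tip ahead 6,19:",[proj("side",[.237,-.524,.25-a]) for a in(0,.006,.019)])
for n,im in(("top",top),("side",side)):
    r=rect(im,n,p[0],p[1]); cv2.imwrite(f"pics/r_{n}.png",r)
c=side[0:110,350:430]; cv2.imwrite("pics/grip.png",cv2.resize(c,None,fx=5,fy=5,interpolation=cv2.INTER_CUBIC))
a=cv2.hconcat([cv2.resize(cv2.imread(f"pics/r_{n}.png"),(400,400)) for n in("top","side")]); cv2.imwrite("pics/rr.png",a)
print("dowel base/top", back("top",[[404,222.5]],.085))
E
```

```text
[ 0.6094003 -0.1739067  0.11     ]
arrow [[ 0.65102338 -0.20204422  0.11      ]]
tip side px for tip ahead 6,19: [array([[383.25839825,  66.82314515]]), array([[382.90692914,  68.63696309]]), array([[382.15177215,  72.5340832 ]])]
dowel base/top [[ 0.54338565 -0.25460584  0.085     ]]
```

View pics/rr.png

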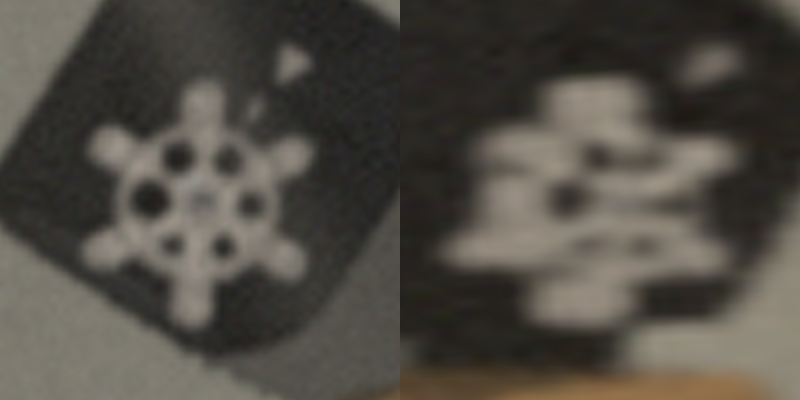

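View pics/grip.png

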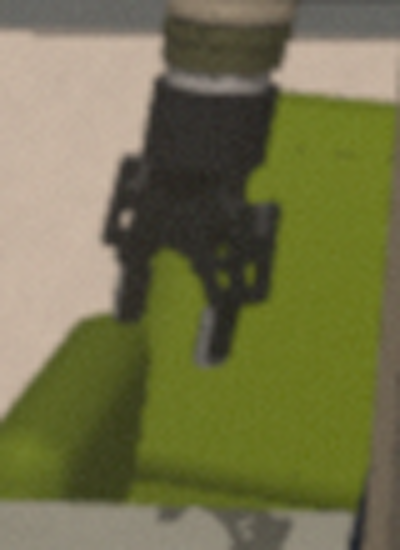

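```bash
cat >> h.py <<'E'
from scipy.optimize import minimize
def template(th,N,s,cx=0,cy=0):
    """dial mask in rectified frame offset (cx,cy) m; th = angle of a tab (world, ccw from +x)"""
    k=4; S=N*k; T=np.zeros((S,S),np.uint8); q=lambda x,y:(int(round((N/2-(y)/s)*k)),int(round((N/2-(x)/s)*k)))
    cv2.circle(T,q(cx,cy),int(.0235/s*k),255,-1)
    for i in range(6):
        a=th+i*np.pi/3; e=(cx+.032*np.cos(a),cy+.032*np.sin(a))
        cv2.line(T,q(cx,cy),q(*e),255,int(.010/s*k)); cv2.circle(T,q(*e),int(.005/s*k),255,-1)
    return cv2.GaussianBlur(cv2.resize(T,(N,N),interpolation=cv2.INTER_AREA).astype(float),(0,0),.0012/s)
def fit(im,n,p,th0,s=.0005,N=200):
    r=rect(im,n,p[0],p[1],s=s,N=N).max(2).astype(float)
    X,Y=np.meshgrid(np.arange(N)-N/2,np.arange(N)-N/2); w=(np.hypot(X,Y)*s<.045)&(np.hypot(X,Y)*s>.019)
    f=lambda v:-np.corrcoef(template(v[2],N,s,v[0]/1e3,v[1]/1e3)[w],r[w])[0,1]
    o=minimize(f,[0,0,th0],method="Nelder-Mead",options=dict(initial_simplex=[[0,0,th0],[3,0,th0],[0,3,th0],[0,0,th0+.15]],xatol=.01))
    return np.array([p[0]+o.x[0]/1e3,p[1]+o.x[1]/1e3]),o.x[2],-o.fun
E
python3 - <<'E'
from h import *
for n in("top","side"):
    im=cv2.imread(f"pics/{n}0.png")
    c,th,q=fit(im,n,[.6094,-.1739],0.0); print(n,c,np.degrees(th),q)
top=cv2.imread("pics/top0.png")
# case edges yaw in top (front edge of top case rim z~.097)
P=back("top",np.array([[60,355],[300,505],[270,75],[525,232]])/6.5+[325,135],.097); print(P)
print(np.degrees(np.arctan2(*(P[0]-P[1])[[1,0]])), np.degrees(np.arctan2(*(P[2]-P[3])[[1,0]])),np.degrees(np.arctan2(*(P[2]-P[0])[[1,0]])))
E
```

```text
top [ 0.60836167 -0.17347889] -3.170927332746016 0.9069868265197059
side [ 0.60884491 -0.17270879] -4.211663152521556 0.6713020132087952
[[ 0.61058184 -0.11139123  0.097     ]
 [ 0.56318036 -0.18502048  0.097     ]
 [ 0.69905009 -0.17977891  0.097     ]
 [ 0.64852942 -0.25843704  0.097     ]]
57.22713356438187 57.28811385273863 -37.704716944261
```

```bash
cat >> h.py <<'E'
from scipy.spatial.transform import Rotation as Rot
AX=np.array([.6085,-.1733]); YAW=np.radians(-33.2)
EX=np.array([np.cos(YAW),np.sin(YAW)]); EY=np.array([-EX[1],EX[0]])
def w(x,y,z): return np.r_[AX+(x*EX+y*EY)/1e3,z/1e3]
def rs(s): return Rot.from_quat(np.roll(s['orientation'],-1))
RT=Rot.from_matrix(np.c_[np.r_[-EX,0],np.r_[EY,0],[0,0,-1]])
def stat():
    s=get_state(); d=(s['tcp_pos'][:2]-AX)*1e3
    print("t",round(s['clock'],2),"tcp sharp mm",np.round([d@EX,d@EY,s['tcp_pos'][2]*1e3],1),"gap",round(s['finger_gap']*1e3,1),"F sharp",np.round([s['wrist_force'][:2]@EX,s['wrist_force'][:2]@EY,s['wrist_force'][2]],2),"rot err tool deg",np.round(np.degrees((rs(s).inv()*RT).as_rotvec()),2),"j",np.round(s['joint_pos'],2))
    return s
E
python3 - <<'E'
from h import *
s=stat(); R=rs(s); T=w(-70,14.7,250); print(T)
d=(T-s['tcp_pos'])/12*100
o=[]
for i in range(12):
    v=R.inv().apply(d); o.append("100 %.1f %.1f %.1f 0 0 -10.2"%tuple(v)); R=R*Rot.from_rotvec([0,0,-np.radians(10.2)])
print("; ".join(o))
E
```

```text
t 0.1 tcp sharp mm [-119.2 -496.5  249.5] gap 85.5 F sharp [-0.5   0.47 -1.15] rot err tool deg [-4.0000e-02 -1.1000e-01 -1.2246e+02] j [-1.29  0.31  0.05  1.3   0.    1.43]
[ 0.55797568 -0.12267014  0.25      ]
100 3.8 -1.9 -0.0 0 0 -10.2; 100 4.1 -1.2 -0.0 0 0 -10.2; 100 4.3 -0.5 -0.0 0 0 -10.2; 100 4.3 0.3 -0.0 0 0 -10.2; 100 4.2 1.0 -0.0 0 0 -10.2; 100 3.9 1.7 -0.0 0 0 -10.2; 100 3.5 2.4 -0.0 0 0 -10.2; 100 3.1 3.0 -0.0 0 0 -10.2; 100 2.5 3.5 -0.0 0 0 -10.2; 100 1.8 3.9 -0.0 0 0 -10.2; 100 1.1 4.1 -0.0 0 0 -10.2; 100 0.4 4.3 -0.0 0 0 -10.2
```

>>> play_rows(series="100 3.8 -1.9 0 0 0 -10.2; 100 4.1 -1.2 0 0 0 -10.2; 100 4.3 -0.5 0 0 0 -10.2; 100 4.3 0.3 0 0 0 -10.2; 100 4.2 1.0 0 0 0 -10.2; 100 3.9 1.7 0 0 0 -10.2; 100 3.5 2.4 0 0 0 -10.2; 100 3.1 3.0 0 0 0 -10.2; 100 2.5 3.5 0 0 0 -10.2; 100 1.8 3.9 0 0 0 -10.2; 100 1.1 4.1 0 0 0 -10.2; 100 0.4 4.3 0 0 0 -10.2")

```text
clock: 1.6
tcp_pos: [0.559, -0.121, 0.2498]
orientation: [-0.0, 0.283, 0.959, -0.0]
wrist_force: [-0.1, -0.6, -0.1]
finger_gap: 0.0854
```

```bash
python3 -c "
from h import *
stat()"
```

```text
t 1.6 tcp sharp mm [-70.1  16.7 249.8] gap 85.4 F sharp [ 0.22 -0.61 -0.1 ] rot err tool deg [-0.02 -0.04  0.27] j [-0.35  0.31  0.04  1.3  -0.    0.22]
```

>>> play_rows(series="100 0 -0.2 4.9 0 0 0; 100 0 0 4.9 0 0 0; 100 0 0 3.0 0 0 0; 100 0 0 1.8 0 0 0; 100 0 0 0 0 0 0; 100 0 0 0 0 0 0")

```text
clock: 2.35
tcp_pos: [0.5577, -0.124, 0.1049]
orientation: [0.0, 0.286, 0.958, -0.0]
wrist_force: [0.4, 0.5, 1.1]
finger_gap: 0.0854
```

Run:
```python
from h import *
s=stat()
a=[]
for n in("top","side"):
    im=cams.read_camera(n)[:,:,::-1].copy(); cv2.imwrite(f"pics/{n}1.png",im)
    c=np.mean(proj(n,[w(-20,0,105)]),0).astype(int); a.append(cv2.resize(im[c[1]-40:c[1]+40,c[0]-40:c[0]+40],(400,400),interpolation=cv2.INTER_CUBIC))
cv2.imwrite("pics/v1.png",cv2.hconcat(a))
```

```text
t 2.35 tcp sharp mm [-69.5  13.4 104.9] gap 85.4 F sharp [0.07 0.67 1.1 ] rot err tool deg [ 0.01  0.04 -0.06] j [-0.36  0.39 -0.21  0.97 -0.    0.22]
```

View pics/v1.png

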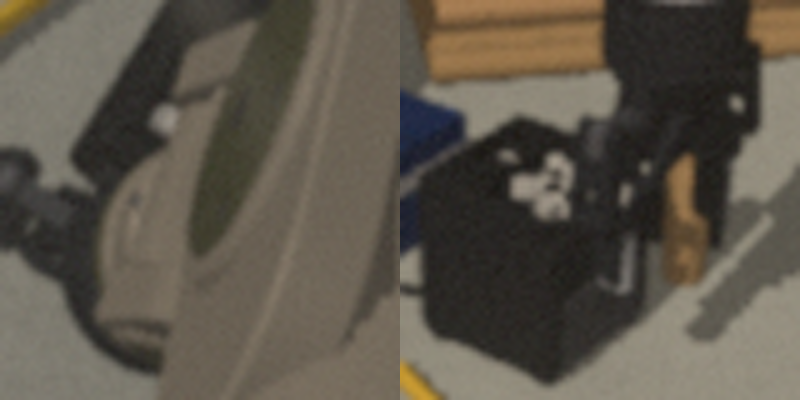

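Run:
```python
from h import *
n="side"; c=proj(n,[w(-20,0,105)])[0].astype(int)
P=[w(-69.5+a,13.4+sy,104.9-h) for sy in(43,-43) for a in(-11,11) for h in(5.5,19)]
print(((proj(n,P)-c+40)*5+[400,0]).round())
```

```text
[[633. 291.]
 [632. 313.]
 [600. 278.]
 [599. 299.]
 [721. 226.]
 [720. 246.]
 [689. 213.]
 [687. 234.]]
```

>>> play_rows(series="100 -1.2 0 0 0 0 0; 100 -1.2 0 0 0 0 0; 100 -0.7 0 0 0 0 0; 100 0 0 0 0 0 0; 100 0 0 0 0 0 0")

```text
clock: 3.08
tcp_pos: [0.5829, -0.1408, 0.104]
orientation: [-0.0, 0.286, 0.958, 0.0]
wrist_force: [-0.3, -0.5, 1.1]
finger_gap: 0.0854
```

```bash
python3 -c "
from h import *
stat()"
```

```text
t 3.08 tcp sharp mm [-39.2  13.2 104. ] gap 85.4 F sharp [ 0.04 -0.61  1.15] rot err tool deg [-0.01 -0.05 -0.06] j [-0.37  0.44 -0.14  1.   -0.    0.21]
```

>>> play_rows(series="100 -0.1 0.5 0 0 0 0; 100 0 0.5 0 0 0 0; 100 0 0.5 0 0 0 0; 100 0 0.5 0 0 0 0; 100 0 0.5 0 0 0 0; 100 0 0.5 0 0 0 0; 100 0 0.5 0 0 0 0; 100 0 0.5 0 0 0 0; 100 0 0.2 0 0 0 0; 100 0 0 0 0 0 0")

```text
clock: 4.32
tcp_pos: [0.6071, -0.1062, 0.1042]
orientation: [-0.0, 0.286, 0.958, -0.0]
wrist_force: [-0.2, -0.4, 0.3]
finger_gap: 0.0853
```

Run:
```python
from h import *
s=stat()
n="side"
im=cams.read_camera(n)[:,:,::-1].copy(); cv2.imwrite(f"pics/{n}2.png",im)
c=np.mean(proj(n,[w(-10,0,105)]),0).astype(int); cv2.imwrite("pics/v2.png",cv2.resize(im[c[1]-35:c[1]+35,c[0]-35:c[0]+35],(560,560),interpolation=cv2.INTER_CUBIC))
```

```text
t 4.33 tcp sharp mm [-37.9  55.3 104.2] gap 85.3 F sharp [ 0.04 -0.45  0.35] rot err tool deg [-0.01 -0.01 -0.05] j [-0.3   0.47 -0.09  1.01 -0.    0.28]
```

View pics/v2.png

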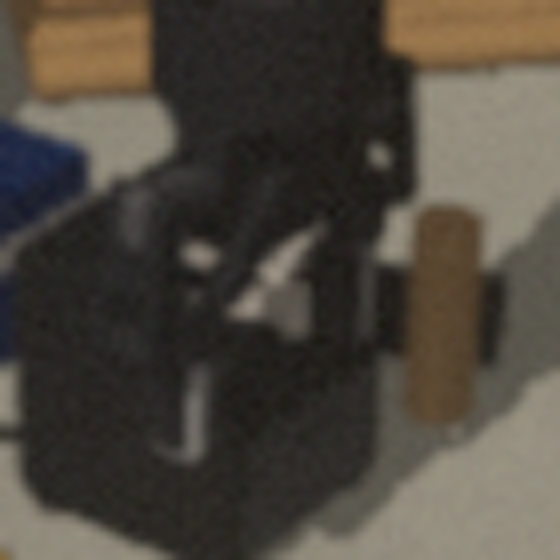

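>>> play_rows(series="100 1.5 0 0 0 0 0; 100 1.8 0 0 0 0 0; 100 0 -2.2 -3 0 0 0; 100 0 -2.0 -5 0 0 0; 100 0 0 -4 0 0 0; 100 0 0 0 0 0 0")

```text
clock: 5.12
tcp_pos: [0.5585, -0.1244, 0.2284]
orientation: [0.004, 0.287, 0.958, -0.0]
wrist_force: [-0.0, -0.2, -0.8]
finger_gap: 0.0853
```

Run:
```python
from h import *
s=stat()
for n in("side","top"):
    im=cams.read_camera(n)[:,:,::-1].copy(); cv2.imwrite(f"pics/{n}3.png",im)
    c=np.mean(proj(n,[w(0,0,105)]),0).astype(int); cv2.imwrite(f"pics/{n}3v.png",cv2.resize(im[c[1]-35:c[1]+35,c[0]-35:c[0]+35],(400,400),interpolation=cv2.INTER_CUBIC))
cv2.imwrite("pics/v3.png",cv2.hconcat([cv2.imread(f"pics/{n}3v.png") for n in("side","top")]))
```

```text
t 5.12 tcp sharp mm [-68.6  13.5 228.4] gap 85.3 F sharp [ 0.12 -0.19 -0.8 ] rot err tool deg [ 0.12  0.43 -0.1 ] j [-0.36  0.31 -0.01  1.24  0.    0.22]
```

View pics/v3.png

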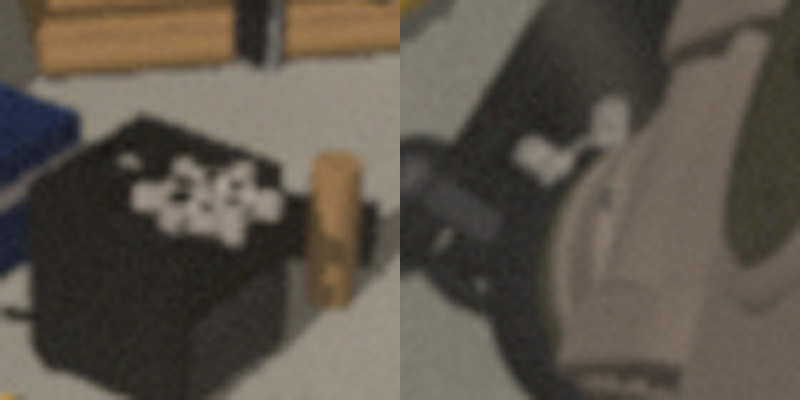

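Run:
```python
from h import *
for f in("side0","side3"):
    im=cv2.imread(f"pics/{f}.png"); c,th,q=fit(im,"side",AX,np.radians(-3.2)); print(f,c,np.degrees(th),q)
    r=rect(im,"side",*AX,s=.00025,N=400).max(2).astype(float)
    o=[]
    for k in range(6):
        a=YAW+k*np.pi/3; x,y=.0150*np.cos(a),.015*np.sin(a); u,v=200-(y+.0008)/.00025,200-(x)/.00025
        o.append(int(r[int(v)-14:int(v)+15,int(u)-14:int(u)+15].mean()))
    print("holes ccw from arrow",o)
    cv2.imwrite(f"pics/r{f}.png",r)
cv2.imwrite("pics/rr3.png",cv2.hconcat([cv2.imread(f"pics/r{f}.png") for f in("side0","side3")]))
```

```text
side0 [ 0.60891463 -0.17272924] -4.535850387130577 0.6648498930867979
holes ccw from arrow [101, 125, 110, 128, 125, 116]
side3 [ 0.608506   -0.17160634] -5.131617874633413 0.646013349808606
holes ccw from arrow [85, 108, 137, 134, 129, 118][ WARN:0@1.036] global loadsave.cpp:1063 imwrite_ Unsupported depth image for selected encoder is fallbacked to CV_8U.
```

View pics/rr3.png

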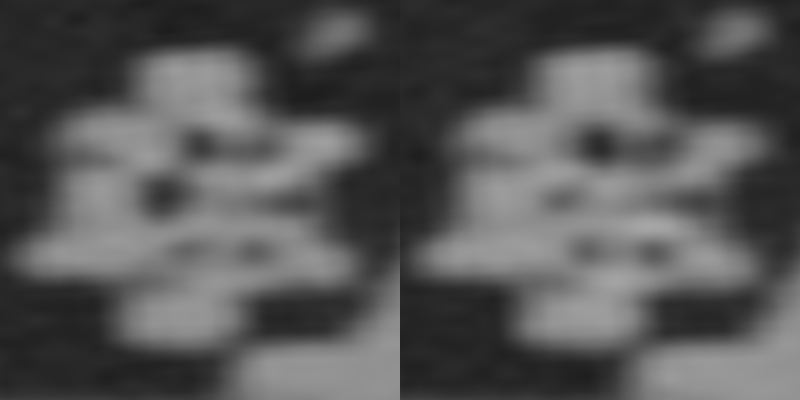

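The picture shows that the largest dark hole has moved from (160,195) to (600-400=200,145), which is one click clockwise. The sharpener hasn't moved. One more identical click is needed.

>>> play_rows(series="100 0 0 4.5 0 0 0; 100 0 0 4.5 0 0 0; 100 0 0 2.5 0 0 0; 100 0 0 0.9 0 0 0; 100 0 0 0 0 0 0; 100 -1.2 0 0 0 0 0; 100 -1.2 0 0 0 0 0; 100 -0.7 0 0 0 0 0; 100 0 0 0 0 0 0; 100 0 0 0 0 0 0")

```text
clock: 6.48
tcp_pos: [0.5822, -0.1403, 0.1002]
orientation: [-0.0, 0.286, 0.958, 0.0]
wrist_force: [0.0, -0.8, -0.1]
finger_gap: 0.0853
```

```bash
python3 -c "
from h import *
stat()"
```

```text
t 6.47 tcp sharp mm [-40.1  13.2 100.2] gap 85.3 F sharp [ 0.43 -0.62 -0.11] rot err tool deg [-0.01 -0.03 -0.06] j [-0.37  0.44 -0.14  0.99 -0.    0.21]
```

Same start as before, but 4 mm lower and 1 to 2 mm farther out. I'll correct both during the push.

>>> play_rows(series="100 -0.2 0 -0.4 0 0 0; 100 0 0.5 0 0 0 0; 100 0 0.5 0 0 0 0; 100 0 0.5 0 0 0 0; 100 0 0.5 0 0 0 0; 100 0 0.5 0 0 0 0; 100 0 0.5 0 0 0 0; 100 0 0.5 0 0 0 0; 100 0 0.5 0 0 0 0; 100 0 0.2 0 0 0 0; 100 0 0 0 0 0 0")

```text
clock: 7.85
tcp_pos: [0.6071, -0.1062, 0.1043]
orientation: [-0.0, 0.286, 0.958, -0.0]
wrist_force: [-0.6, -0.2, 0.5]
finger_gap: 0.0853
```

```bash
python3 -c "
from h import *
stat()"
```

```text
t 7.85 tcp sharp mm [-37.9  55.4 104.3] gap 85.3 F sharp [-0.43 -0.51  0.53] rot err tool deg [-0.01 -0.   -0.05] j [-0.3   0.47 -0.09  1.01 -0.    0.28]
```

>>> play_rows(series="100 1.5 0 0 0 0 0; 100 1.8 0 0 0 0 0; 100 0 0 -4 0 0 0; 100 0 0 -5 0 0 0; 100 0 0 -4.5 0 0 0; 100 0 -4 0 0 0 0; 100 0 -5 0 0 0 0; 100 0 -5 0 0 0 0; 100 0 -5 0 0 0 0; 100 0 -5 0 0 0 0; 100 0 -5 0 0 0 0; 100 0 -5 0 0 0 0")

```text
clock: 9.35
tcp_pos: [0.3921, -0.3738, 0.2395]
orientation: [0.0, 0.286, 0.958, -0.0]
wrist_force: [1.4, -0.7, -0.2]
finger_gap: 0.0852
```

>>> play_rows(series="100 0 -4 0 0 0 0; 100 0 -2 0 0 0 0; 100 0 0 0 0 0 0; 100 0 0 0 0 0 0")

```text
clock: 9.85
tcp_pos: [0.3606, -0.4218, 0.2393]
orientation: [0.0, 0.286, 0.958, 0.0]
wrist_force: [0.0, 0.6, -0.1]
finger_gap: 0.0857
```

Run:
```python
from h import *
s=stat()
for n in("top","side"):
    im=cams.read_camera(n)[:,:,::-1].copy(); cv2.imwrite(f"pics/{n}4.png",im)
    c,th,q=fit(im,n,AX,np.radians(-3.2)); print(n,c,np.degrees(th),q)
    d=cv2.absdiff(im,cv2.imread(f"pics/{n}0.png")).max(2); print(n,"diff bbox region",d[130:260,270:460].max() if n=="top" else "")
    cv2.imwrite(f"pics/{n}4r.png",rect(im,n,*AX,N=400))
im=cv2.imread("pics/top4.png")
cv2.imwrite("pics/v4.png",cv2.hconcat([cv2.imread(f"pics/{n}4r.png") for n in("top","side")]))
```

```text
t 9.85 tcp sharp mm [ -71.3 -343.7  239.3] gap 85.7 F sharp [-0.34  0.55 -0.1 ] rot err tool deg [ 0.04 -0.01 -0.01] j [-1.01  0.28 -0.03  1.26  0.   -0.43]
top [ 0.60836362 -0.17323059] -3.167480529711375 0.886584770667987
top diff bbox region 70
side [ 0.60857575 -0.17068927] -5.3246448074327795 0.6402280734076311
side diff bbox region
```

View pics/v4.png

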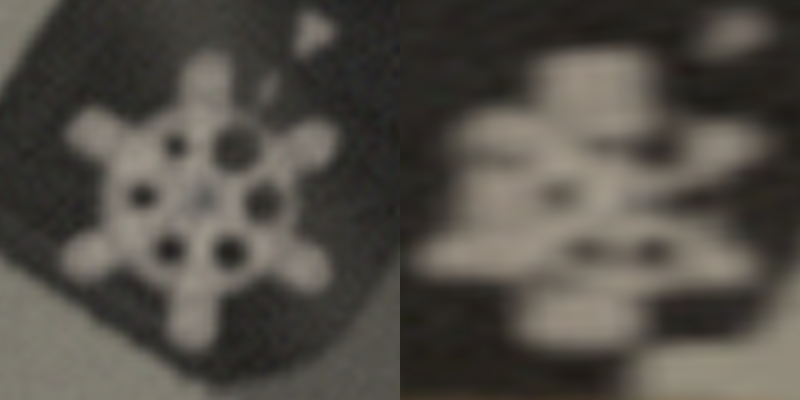

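View pics/top4.png

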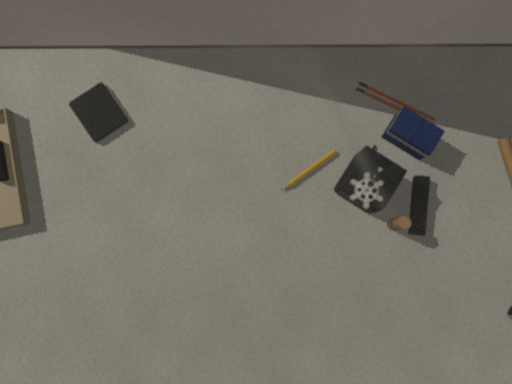

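The biggest hole, at (237,145) in the rectified top view, now points at the arrow mark at (315,32). Tab angles and centre match the first picture, and everything else on the bench is where it was.

```bash
python3 -c "
from h import *
print(workorder.hand_in())"
```

```text
the job is handed in; nothing more can be done
None
```

The dial's biggest hole now sits in its click at the arrow, and the job is handed in. I pushed the front tabs towards +y with one finger of the open gripper, for two clockwise clicks, then withdrew the arm clear of everything. It took about 10 s of the 42 s allowed.

- **Dial:** the last top picture shows the biggest hole at the arrow. The tabs are at -3.17°, the same as at the start to within 0.01°, so it rests in a click.
- **Sharpener:** the top-camera fit puts the dial centre within 0.3 mm of where it started.
- **Other things:** the pencil, sleeve, dowel and carton look unmoved in the top picture. I judged that by eye.
- **Forces:** wrist-force readings after each move stayed under about 2 N.

**Disagreement:** the side camera's fit is poor because it sees the dial at a shallow angle. It put the dial centre about 2.5 mm from the top camera's result, and 2 mm from its own first fit. I relied on the top camera.

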